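Push the crept hinge pin home, try the gear housing's cover and hold it open

TASK

Open this gear housing for inspection: push the hinge pin that has crept out of the cover's right-hand hinge fully home before the cover is lifted, then try the cover with a light tug at its handle before touching its slide catch. Whether the catch holds the cover cannot be told by looking; if it is caught, do not force it but slide the catch fully back. Lift the cover to about 45 degrees or more and finish while still holding it open with the fingers, as it falls shut when let go, and leave the screw tin, pliers and tape measure where they are.

Things in the scene. Friction and masses are not known exactly. Their poses are not given: they have to be found in the camera images.
- housing: grey gear housing, fixed on the bench, 170 (x) x 190 (y) x 100 mm high; foot flanges left and right make it 234 mm wide, a shaft end stands 34 mm out of its left side. Origin: middle of its underside; x points from its front (nearest the robot) to its rear, y to its left, z up. In front of the cover lies a flat deck 42 mm deep, top at z = 100 mm
- pin_seat (a point): where the hinge pin's head must seat: centre of the outer (right-hand) face of the right hinge's fork, on the hinge axis, at (98, -88, 110) mm in the housing's frame, axes as the housing's. The axis runs along y. The fork eyes (on the housing) and the cover's lug between them are 24 mm across with 11 mm holes. The space to the right of the seat is free
- hinge_pin: headed steel pin of the right hinge: head 18 mm wide, 6 mm thick; shank 9 mm thick, 58 mm long. Lies level in the hinge, through the outer eye and partly into the lug, sticking out to the right by 16 to 30 mm. Origin: centre of the head's underside, where the shank begins; y along the shank to the tip. A light push (under 3 N) along +y drives it; home when the head lies against the fork
- cover (a joint): angle of the hinged cover, rad: 0 shut, grows as its front edge lifts, stop at 1.3. Grey plate 133 (x) x 186 (y) x 8 mm, about 0.45 kg, top at height 108 mm when shut. Free, it takes about 1.5 to 3.5 N at the handle to lift; caught, it lifts about 1.5 mm and stops dead. It has no stay and falls shut from any angle when let go
- cover_handle (a point): middle of the bar of the cover's pull handle: round 10 mm bar along the housing's y, straight for 60 mm, its two posts 80 mm apart, bar centre 36 mm above the cover. Fixed to the cover and turns with it (axes as the cover's): shut, it lies at (-25, 0, 144) mm in the housing's frame, 123 mm in front of the hinge axis and 34 mm above it
- catch (a joint): slide of the catch, m: 0 fully shot, 0.030 fully back. Grows as the knob moves along the housing's -y (to the right); needs about 3 N, stays where it is left. Starts at 0.005 to 0.021. Its tongue holds an adjustable keeper hidden under the cover, so this value does not tell whether the cover is caught; from 0.022 on the cover is free
- catch_knob (a point): middle of the catch's round upright thumb knob, 14 mm thick, 26 mm high over the deck (this point 14.5 mm above the deck), on a slotted steel plate. The handle's bar lies 39 mm farther along the housing's +x and higher
- screw_tin: open tin of screws, 74 mm across, 75 mm high, stands to the right of the housing; origin: middle of its underside. Leave alone
- pliers: red-handled pliers, 54 x 177 x 12 mm, lying in front of the housing; origin: middle of the underside. Leave alone
- tape_measure: tape measure, 38 x 79 x 62 mm, standing to the right of the tin; origin: middle of its underside. Leave alone

How it is judged (in metres and radians):
On the way, in this order (a step that is already met when the one before it is completed fails the run):
1. the hinge pin is pushed home while the cover is shut: its head within 3 mm of the fork (y of hinge_pin in the frame of housing above -0.091 m and value of joint cover below 0.05 rad), for 0.2 s.
2. the cover is tried by a tug with the catch still untouched: either the catch takes at least 1.5 N of the pull, or the cover comes up by 0.06 rad (distance of catch_knob from where it was at the start of the episode below 0.003 m and contact force between the fingers and cover above 0.5 N and (contact force between housing and cover above 1.5 N or value of joint cover above 0.06 rad)), for 0.1 s.
3. the cover is lifted by the robot to at least 0.7 rad (40 degrees) (value of joint cover above 0.7 rad and contact force between the fingers and cover above 0.5 N), for 0.2 s.
At the end, for the whole second after the job is handed in: The cover is held still by the fingers at 0.7 rad (40 degrees) or more, the hinge pin's head is within 3 mm of its fork, and the catch is either untouched (moved less than 3 mm) or drawn back to at least 0.022 m (all of step 3 and velocity of joint cover between -0.05 and 0.05 rad/s and y of hinge_pin in the frame of housing above -0.091 m and (distance of catch_knob from where it was at the start of the episode below 0.003 m or value of joint catch above 0.022 m)); the arm keeps its last pose, push and grip.
It fails at once if the cover is lifted (over 0.05 rad) before the hinge pin is home (head more than 5 mm off the fork) (value of joint cover above 0.05 rad and y of hinge_pin in the frame of housing below -0.093 m).
It fails at once if the caught cover is forced: more than 45 N on the catch (contact force between housing and cover above 45 N).
It fails at once if the screw tin, the pliers or the tape measure is moved by more than 20 mm (distance of any of screw_tin, pliers, tape_measure from where it was at the start of the episode above 0.02 m).
It also fails if it takes over 54 s, if anything falls off the work surface, if the arm or the gripper's body presses on something with over 40 N, if the wrist force passes 120 N, or if a joint passes its speed limit or range.

ROBOT

A 6-joint arm with a two-finger parallel gripper is mounted at the origin on a cart in front of the work surface, level with it; the furniture and walls round the work are solid. World frame = base frame: x ahead of the robot, y to its left, z up, the work surface at z = 0. Lengths are in mm, angles in rad, forces in N, time in s.
With the tool pointing down it reaches from about 275 to 750 mm from the base axis. Payload 10.2 kg.
Tool frame: the origin (TCP) lies between the finger pads; the fingertips stand 17 mm ahead of it and the grasp point (between the pads) lies 2 mm behind it (tips_ahead is the distance from the TCP to the fingertips, in mm); z points along the fingers, y is the line along which they close (so a half turn about z gives the same grasp; the last joint's range is limited). The gripper opens to 85 mm and grips with 20 to 120 N. Pads are 22 mm wide; open, the fingers measure 114 mm over their backs; the gripper's body (76 mm by 85 mm) begins 54 mm behind the grasp point. The pads swing forward as they close: fully open they stand 13 mm farther back than shut.
Start: joints at [1.06, 0.313, 1.498, -0, 1.331, -0.223], TCP at [149.031, 503.41, 248.294] pointing down, gripper open.
Joint ranges: [-2.94, 2.94], [-0.97, 2.17], [0.19, 2.56], [-1.23, 4.37], [0.02, 3.11], [-2.88, 2.88]. Speed limits (rad/s): [2.39, 2.39, 3.01, 3.14, 3.14, 3.14].

INTERFACE

Orientations are given as a unit quaternion [w, x, y, z].
In Python, from rig import sense, capture, finish_job, boxes_of, tips_ahead gives the robot as it stands.
- The arm moves only by the tool drive_tool, never from a script. Its argument "commands" is text: rows parted by semicolons, each of 7 numbers parted by spaces: the shift along the world's x, y, z in units of 0.1 m (1.0 is 0.1 m), then the turn, a rotation vector about the world's x, y, z in units of pi/4 rad (1.0 is pi/4 rad), then the opening in per cent of the stroke, from 0 (shut) to 100 (fully open). A call has 1 to 20 rows; each row shifts and turns the commanded pose from where the row before left it; what a row does not reach is not made up. A row lasts 1/12 s, in which the tool goes at most 41.7 mm and 7.16 degrees, less where a joint would pass 70% of its speed; a pose out of reach is approached as far as the arm can. A call with a number of a shift or a turn outside -1 to 1 is refused whole. A call with a gripper value outside its range is refused whole. The fingers move at their own pace and stop on an object; "force" is the grip in N (left out, the last holds). Time passes only in rows, so rows that do not move let the fingers close. It gives the time, the measured TCP pose, the force, the opening and the grip force at its end, in the units of the state.
- sense(): the state, without advancing time (a new reading comes with each control period).
- capture(name): name is "side" or "top" or "wrist"; returns a dict with "pixels" (384x512x3 uint8, blue, green, red), "fov_y" (degrees; the focal length in pixels is half the picture's height over the tangent of half this angle, whatever the lens; pixels are square), "cx", "cy" (the principal point, pixels), "k1" (the pictures are not rectified: a ray, as slopes to the right and down, at radius r is drawn at 1 + k1 r^2 times it, then the intrinsics apply), "position" and "attitude" of the camera in the world; the wrist camera has in their place "tool_from_camera" (4x4, takes a point from camera to tool coordinates, whose origin is the TCP and whose axes are the flange's). Camera axes: x right, y down, z forward; pixel columns grow to the right and rows downward; lengths in mm; the calibration is good to about 2 mm. A picture is of the moment at which its call begins: read the wrist's pose just before it. There is no depth.
- finish_job(): hands the job in; it is judged then, once.
Trained networks look in a picture, given as the dict that the camera call returned (one of the last four; its "shot" number tells which), for a name from the list of things; names that differ only in an ending like _2 or _b are one class to them, and where a whole thing is asked for, a point or a joint stands for the part that bears it (a point fixed in the world has none). Each returns a list of dicts, best first, with "confidence" (0 to 1); they miss things now and then, are a little off and sometimes report something else, mostly with a low value. They report only what shows in the picture. A call takes as long as a camera call.
- boxes_of(picture, name): "position" ([column, row] in pixels, amid what is visible of it).
The state is a dict: "time_s": time; "joints": joint angles; "dq": joint speeds; "tau": joint torques, N m; "eef_pos": TCP position; "ee_rot": TCP orientation; "force": force on the tool from outside, world axes, zero at the start; "wrist_torque": the same for the moment, N m; "grip_width": opening from 0.0 (shut) to 1.0 (fully open); "grip_force": force on a finger pad.
Only numpy, scipy, OpenCV 4.12 (cv2) and the standard library are available. Lean on these libraries where they do the work, as an engineer would, in place of code of your own. Each camera call takes 0.05 s, during which the arm holds its last target. There are 200 camera calls.

## Working session

There is one attempt and no reset: what is moved stays moved. The work goes in short steps, Python scripts to look and compute and a tool call to move; the robot and the scene stay as the last step left them, time stands still between calls to the robot, and variables do not carry over. Pictures are saved under pics/ and viewed, at most 10 in all, crops included, and the job is handed in when it is done.

Besides the shell and the picture viewer there is one more tool, called as name(argument=value, ...) on one line, values as JSON. drive_tool: Moves the arm, as the interface text tells. Shifts and turns lie within -1 to 1; 1 stands for 0.1 m of shift or pi/4 rad of turn. Its arguments: {"type":"object","properties":{"commands":{"type":"string"},"force":{"type":"number"}},"required":["commands"]}

```bash
mkdir -p pics
cat > h.py <<'E'
import numpy as np, cv2
from rig import sense, capture, finish_job, boxes_of, tips_ahead
from scipy.spatial.transform import Rotation as R
def rot(q):
    q=np.array(q,float)
    return q if q.shape==(3,3) else R.from_quat([q[1],q[2],q[3],q[0]]).as_matrix()
def pose(p,s=None):
    if 'position' in p: return rot(p['attitude']),np.array(p['position'],float)
    T=np.array(p['tool_from_camera']);A=rot(s['ee_rot'])
    return A@T[:3,:3],A@T[:3,3]+np.array(s['eef_pos'])
def K(p):
    f=192/np.tan(np.radians(p['fov_y'])/2);return f
def ray(p,uv,s=None):
    f=K(p);d=np.array([(uv[0]-p['cx'])/f,(uv[1]-p['cy'])/f]);x=d.copy()
    for _ in range(20): x=d/(1+p['k1']*(x@x))
    A,o=pose(p,s);v=A@np.array([x[0],x[1],1]);return o,v/np.linalg.norm(v)
def onz(p,uv,z,s=None):
    o,v=ray(p,uv,s);return o+v*(z-o[2])/v[2]
def proj(p,X,s=None):
    A,o=pose(p,s);c=A.T@(np.array(X,float)-o);x=c[:2]/c[2];return x*(1+p['k1']*(x@x))*K(p)+[p['cx'],p['cy']]
def tri(rs):
    M=np.zeros((3,3));b=np.zeros(3)
    for o,v in rs:
        P=np.eye(3)-np.outer(v,v);M+=P;b+=P@o
    return np.linalg.solve(M,b)
E
python3 - <<'E'
from h import *
s=sense();print(s)
for n in ('top','side'):
    p=capture(n);cv2.imwrite(f'pics/{n}0.png',p['pixels'])
    print(n,{k:v for k,v in p.items() if k!='pixels'})
    for t in ['housing','hinge_pin','cover','cover_handle','catch_knob','catch','screw_tin','pliers','tape_measure']:
        print(t,[(np.round(b['position']).tolist(),round(b['confidence'],2)) for b in boxes_of(p,t)][:2])
E
```

```text
{'time_s': 0.0, 'joints': array([ 1.05961553e+00,  3.13444693e-01,  1.49845554e+00, -1.76634483e-05,
        1.33100476e+00, -2.23403463e-01]), 'dq': array([-0.00068198, -0.00122968, -0.00096021,  0.0003741 ,  0.00110403,
       -0.00101441]), 'tau': array([-1.00569872e-03, -4.12278914e+01, -2.59737915e+01, -2.60967499e-04,
        4.26081780e-03, -2.24748868e-05]), 'eef_pos': array([148.90117207, 503.18667826, 247.73083375]), 'ee_rot': array([-2.27617991e-04,  1.43390559e-01,  9.89665962e-01, -6.15485107e-04]), 'force': array([-0.11491689, -0.35013738,  0.13866334]), 'wrist_torque': array([-0.02253591,  0.02386411, -0.00957182]), 'grip_force': 0.0, 'grip_width': 0.9979095394595747}
top {'fov_y': 43.25736827337482, 'cx': 257.68630916466896, 'cy': 190.39559613488368, 'k1': -0.08508276003176929, 'position': array([ 360.29707122, -187.76714196,  943.04189717]), 'attitude': array([-0.05225009,  0.70671076, -0.70176299,  0.07320208]), 'shot': 1}
housing [([209.0, 171.0], 0.75), ([214.0, 186.0], 0.7)]
hinge_pin []
cover [([215.0, 168.0], 0.62)]
cover_handle [([210.0, 170.0], 0.76)]
catch_knob []
catch []
screw_tin [([297.0, 206.0], 0.85)]
pliers [([240.0, 271.0], 0.9)]
tape_measure [([350.0, 185.0], 0.89), ([214.0, 183.0], 0.23)]
side {'fov_y': 42.25755165375745, 'cx': 243.60405230009883, 'cy': 198.45203610539224, 'k1': -0.11449658238148792, 'position': array([  41.60867851, -910.22700312,  520.69106942]), 'attitude': array([-0.50335995,  0.8135    , -0.25165247,  0.14668858]), 'shot': 2}
housing [([237.0, 200.0], 0.9), ([318.0, 264.0], 0.74)]
hinge_pin [([301.0, 185.0], 0.5)]
cover [([242.0, 178.0], 0.72)]
cover_handle [([238.0, 177.0], 0.76)]
catch_knob [([213.0, 188.0], 0.67)]
catch [([214.0, 191.0], 0.68)]
screw_tin [([184.0, 262.0], 0.44)]
pliers [([300.0, 184.0], 0.74), ([189.0, 261.0], 0.56)]
tape_measure [([314.0, 270.0], 0.89)]
```

Run:
```python
import cv2
a=cv2.imread('pics/top0.png')[90:330,130:390];b=cv2.imread('pics/side0.png')[120:320,120:380]
cv2.imwrite('pics/t1.png',cv2.resize(a,None,fx=2.5,fy=2.5,interpolation=cv2.INTER_CUBIC))
cv2.imwrite('pics/s1.png',cv2.resize(b,None,fx=3,fy=3,interpolation=cv2.INTER_CUBIC))
```

```text
(no output)
```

View pics/t1.png

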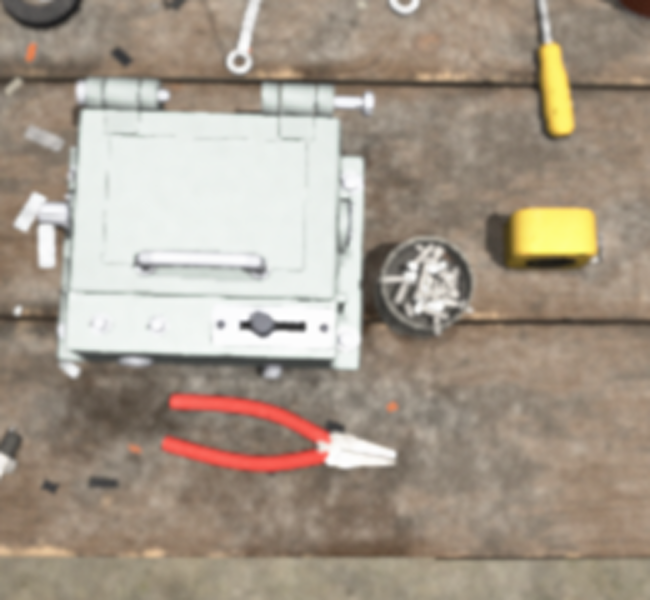

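View pics/s1.png

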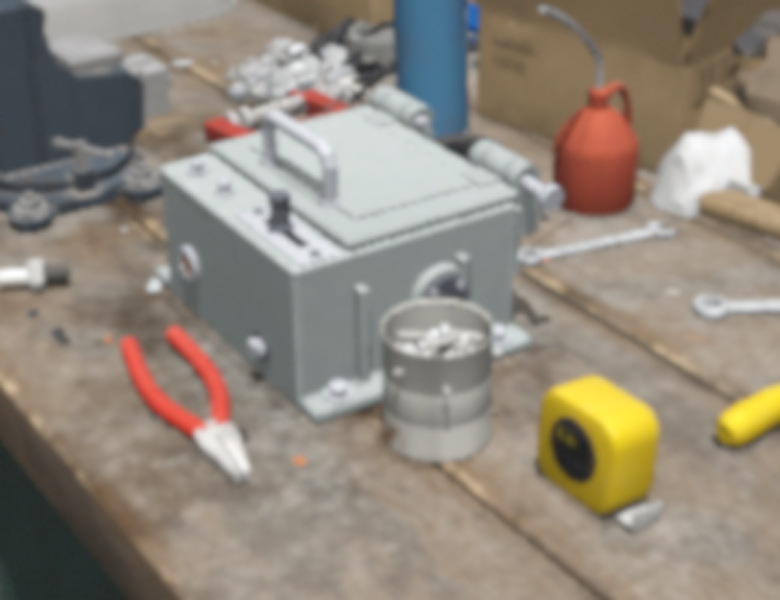

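The top view shows the housing with its handle bar (pixels about 185–236, row 194), its catch knob (235,219) and the pin head (277,131). The tin stands by the housing's right side. The side view agrees, with the pin head at (302,184) and the knob at (213,187). Next I fit the housing pose.

```bash
cat > fit.py <<'E'
from h import *
from scipy.optimize import least_squares
pt=capture('top');ps=capture('side')
T=lambda c:(c[0]/2.5+130,c[1]/2.5+90); S=lambda c:(c[0]/3+120,c[1]/3+120)
obs=[(pt,T((138,261)),(-25,44,144)),(pt,T((265,264)),(-25,-44,144)),(pt,T((68,350)),(-85,95,100)),(pt,T((335,352)),(-85,-95,100)),
(pt,T((338,297)),(-43,-93,108)),(pt,T((70,292)),(-43,93,108)),(pt,T((338,117)),(90,-93,108)),(pt,T((82,110)),(90,93,108)),
(ps,S((295,272)),(-85,-95,100)),(ps,S((163,172)),(-85,95,100)),(ps,S((350,247)),(-43,-93,108)),(ps,S((523,203)),(90,-93,108)),
(ps,S((330,160)),(-25,-41,144)),(ps,S((268,116)),(-25,41,146))]
def W(q,P): 
    c,s=np.cos(q[2]),np.sin(q[2]);return np.array([q[0]+c*P[0]-s*P[1],q[1]+s*P[0]+c*P[1],q[3]+P[2]])
f=lambda q:np.ravel([proj(p,W(q,P))-uv for p,uv,P in obs])
r=least_squares(f,[400,-120,0,0],x_scale=[10,10,.1,10],loss='soft_l1')
q=r.x;print('pose',q.round(3));print(f(q).reshape(-1,2).round(1).tolist())
def H(X): c,s=np.cos(q[2]),np.sin(q[2]);d=X-np.array([q[0],q[1],q[3]]);return np.array([c*d[0]+s*d[1],-s*d[0]+c*d[1],d[2]])
for n,a,b in (('pinhead',T((370,102)),S((547,194))),('knob',T((262,321)),S((280,200)))):
    X=tri([ray(pt,a),ray(ps,b)]);print(n,X.round(1),H(X).round(1))
for n,P in (('handle',(-25,0,144)),('seat',(98,-88,110)),('axis',(98,0,110))):print(n,W(q,P).round(1))
print('tin',onz(pt,(300,204),75).round(1),onz(pt,T((427,283)),70).round(1),'tape',onz(pt,T((553,237)),62).round(1))
E
python3 fit.py
```

```text
pose [ 5.23318e+02 -1.32464e+02 -1.40000e-02 -6.00500e+00]
[[-0.7, -1.2], [0.7, -1.2], [-0.3, 0.5], [1.2, 2.2], [-0.5, -0.1], [0.5, -0.6], [0.6, -1.2], [-0.2, -0.9], [-0.5, 2.6], [-2.3, 0.3], [0.1, 0.5], [-0.5, -2.4], [-0.2, -0.1], [-0.8, 0.3]]
pinhead [ 617.8 -247.5  110. ] [  96.1 -113.7  116. ]
knob [ 459.7 -173.3  120.3] [-63.  -41.7 126.3]
handle [ 498.3 -132.1  138. ]
seat [ 620.1 -221.8  104. ]
axis [ 621.3 -133.9  104. ]
tin [ 491.9 -290.4   75. ] [ 494.1 -292.4   70. ] tape [ 531.  -388.6   62. ]
```

drive_tool(commands="0.21 -0.34 0.02 0 0 -0.09 50;0.21 -0.34 0.02 0 0 -0.09 0;0.21 -0.34 0.02 0 0 -0.09 0;0.21 -0.34 0.02 0 0 -0.09 0;0.21 -0.34 0.02 0 0 -0.09 0;0.21 -0.34 0.02 0 0 -0.09 0;0.21 -0.34 0.02 0 0 -0.09 0;0.21 -0.34 0.02 0 0 -0.09 0;0.21 -0.34 0.02 0 0 -0.09 0;0.21 -0.34 0.02 0 0 -0.09 0;0.21 -0.34 0.02 0 0 -0.09 0;0.21 -0.34 0.02 0 0 -0.09 0;0.21 -0.34 0.02 0 0 -0.09 0;0.21 -0.34 0.02 0 0 -0.09 0;0.21 -0.34 0.02 0 0 -0.09 0;0.21 -0.34 0.02 0 0 -0.09 0;0.21 -0.34 0.02 0 0 -0.09 0;0.21 -0.34 0.02 0 0 -0.09 0;0.21 -0.34 0.02 0 0 0 0;0.21 -0.34 0.02 0 0 0 0;0 0 0 0 0 0 0")

```text
invalid input at $.commands: expected 1 to 20 rows
```

drive_tool(commands="0.21 -0.34 0.02 0 0 -0.09 50;0.21 -0.34 0.02 0 0 -0.09 0;0.21 -0.34 0.02 0 0 -0.09 0;0.21 -0.34 0.02 0 0 -0.09 0;0.21 -0.34 0.02 0 0 -0.09 0;0.21 -0.34 0.02 0 0 -0.09 0;0.21 -0.34 0.02 0 0 -0.09 0;0.21 -0.34 0.02 0 0 -0.09 0;0.21 -0.34 0.02 0 0 -0.09 0;0.21 -0.34 0.02 0 0 -0.09 0;0.21 -0.34 0.02 0 0 -0.09 0;0.21 -0.34 0.02 0 0 -0.09 0;0.21 -0.34 0.02 0 0 -0.09 0;0.21 -0.34 0.02 0 0 -0.09 0;0.21 -0.34 0.02 0 0 -0.09 0;0.21 -0.34 0.02 0 0 -0.09 0;0.21 -0.34 0.02 0 0 -0.09 0;0.21 -0.34 0.02 0 0 -0.09 0;0.21 -0.34 0.02 0 0 0 0;0 0 0 0 0 0 0")

```text
time_s: 2.77
eef_pos: [549.9, -148.0, 284.9]
ee_rot: [0.0, 0.705, 0.709, -0.001]
force: [-0.2, -0.2, 1.0]
grip_width: -0.001
grip_force: 0.0
```

Run:
```python
from h import *
s=sense();p=capture('wrist');cv2.imwrite('pics/w1.png',p['pixels'])
import pickle;pickle.dump((s,p),open('w1.pkl','wb'))
print(s['time_s'],s['eef_pos'],s['ee_rot'],s['force'],s['joints'],tips_ahead() if callable(tips_ahead) else tips_ahead)
for n,P in dict(handle=(498,-132,144),seat=(620,-222,110),pin=(619,-247,110),knob=(460,-173,116)).items(): print(n,proj(p,P,s).round())
for t in ['hinge_pin','cover_handle','catch_knob']:
    print(t,[(np.round(b['position']).tolist(),round(b['confidence'],2)) for b in boxes_of(p,t)][:2])
```

```text
2.7667 [ 549.87743604 -147.98676879  284.92109486] [ 1.21218950e-04  7.05024915e-01  7.09182339e-01 -5.15151479e-04] [-0.23535802 -0.18919382  0.98424165] [-4.68128770e-01  3.90402531e-01  1.29436988e+00 -1.06165651e-03
  1.45690830e+00 -4.73887570e-01] 17.0
handle [193. 165.]
seat [319. 242.]
pin [316. 263.]
knob [162. 199.]
hinge_pin [([318.0, 260.0], 0.82)]
cover_handle [([249.0, 143.0], 0.79)]
catch_knob [([159.0, 199.0], 0.53)]
```

View pics/w1.png

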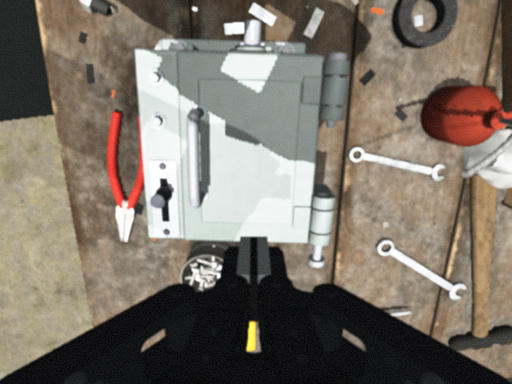

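The wrist picture shows the handle bar at column 194 (rows 113–207), the pin head at (317,263), the fork face near row 246 and the knob at (160,199), which agrees with the fit to a few mm.

Run:
```python
from h import *
import pickle;s,p=pickle.load(open('w1.pkl','rb'))
for n,uv,z in (('bar a',(194,113),147),('bar b',(195,206),147),('head',(317,264),110),('fork',(319,246),116),('knobtop',(158,200),126),('cov fr',(176,239),108),('cov rr',(306,242),108),('tin',(205,272),75)): print(n,onz(p,uv,z,s).round(1))
```

```text
bar a [501.6 -87.7 147. ]
bar b [ 498.6 -168.4  147. ]
head [ 619.9 -247.9  110. ]
fork [ 619.1 -223.1  116. ]
knobtop [ 459.3 -170.3  126. ]
cov fr [ 468.9 -220.3  108. ]
cov rr [ 606.8 -222.6  108. ]
tin [ 492.4 -280.6   75. ]
```

drive_tool(commands="0.175 -0.32 -0.1 0 0 0 0;0.175 -0.32 -0.1 0 0 0 0;0.175 -0.32 -0.1 0 0 0 0;0.175 -0.32 -0.1 0 0 0 0;0 0 -0.33 0 0 0 0;0 0 -0.33 0 0 0 0;0 0 -0.33 0 0 0 0;0 0 -0.33 0 0 0 0;0 0 0 0 0 0 0;0 0 0 0 0 0 0")

```text
time_s: 3.8
eef_pos: [617.8, -269.4, 114.5]
ee_rot: [-0.001, 0.703, 0.711, -0.0]
force: [0.4, -0.3, 1.1]
grip_width: -0.003
grip_force: 0.0
```

Run:
```python
from h import *
s=sense();p=capture('side');cv2.imwrite('pics/s2.png',cv2.resize(p['pixels'][120:270,200:400],None,fx=3,fy=3,interpolation=cv2.INTER_CUBIC))
print(s['eef_pos'],s['force'])
```

```text
[ 617.83547064 -269.35038015  114.45726837] [ 0.37430414 -0.25565599  1.09844875]
```

View pics/s2.png

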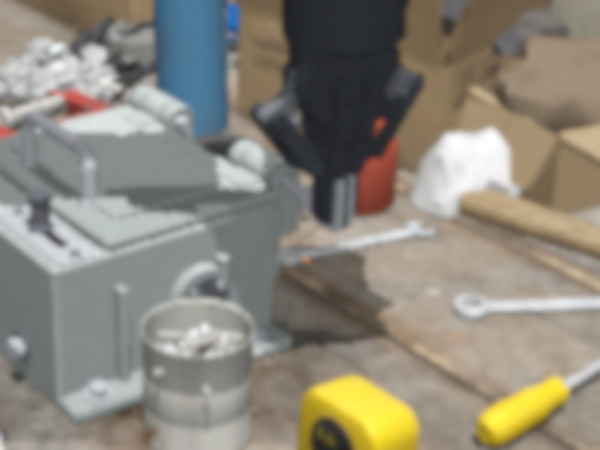

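The side view shows the shut fingers just in front of the pin head, at its height. I push along +y.

drive_tool(commands="0.02 0.04 0 0 0 0 0;0 0.04 0 0 0 0 0;0 0.04 0 0 0 0 0;0 0.04 0 0 0 0 0;0 0.04 0 0 0 0 0;0 0.03 0 0 0 0 0;0 0.03 0 0 0 0 0;0 0 0 0 0 0 0")

```text
time_s: 4.52
eef_pos: [619.9, -243.6, 114.1]
ee_rot: [-0.001, 0.703, 0.711, 0.0]
force: [0.0, -1.0, -0.7]
grip_width: 0.002
grip_force: 0.0
```

drive_tool(commands="0 0.02 0 0 0 0 0;0 0.02 0 0 0 0 0;0 0 0 0 0 0 0")

```text
time_s: 4.77
eef_pos: [620.0, -240.2, 114.2]
ee_rot: [-0.0, 0.703, 0.711, 0.0]
force: [0.2, -0.4, -1.1]
grip_width: -0.0
grip_force: 0.0
```

drive_tool(commands="0 0.02 0 0 0 0 0;0 0.02 0 0 0 0 0;0 0 0 0 0 0 0")

```text
time_s: 5.02
eef_pos: [620.0, -237.5, 114.3]
ee_rot: [0.001, 0.703, 0.711, -0.001]
force: [-0.1, -5.7, -1.2]
grip_width: 0.001
grip_force: 2.6
```

Run:
```python
from h import *
s=sense();p=capture('wrist');cv2.imwrite('pics/w2.png',cv2.resize(p['pixels'][150:300,150:350],None,fx=3,fy=3,interpolation=cv2.INTER_CUBIC))
print(s['eef_pos'],s['force'],[ (b['position'],b['confidence']) for b in boxes_of(p,'hinge_pin')], proj(p,(620,-222,110),s),proj(p,(620,-240,110),s))
```

```text
[ 619.96393694 -237.4856029   114.26242201] [-0.13729004 -5.70163375 -1.22264012] [([254.7, 116.6], 0.94)] [252.22607265 234.69750448] [251.82118593 269.50062839]
```

View pics/w2.png

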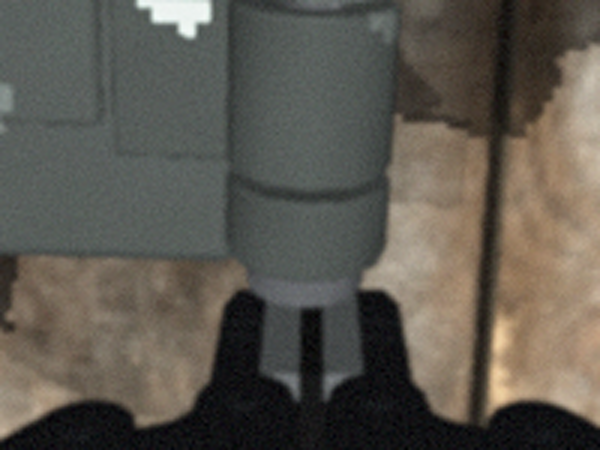

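The head shows as a thin rim at crop (305,285), right against the fork, and the force has risen to 5.7 N. I press a bit more, then back off.

drive_tool(commands="0 0.02 0 0 0 0 0;0 0.01 0 0 0 0 0;0 0 0 0 0 0 0;0 0 0 0 0 0 0")

```text
time_s: 5.45
eef_pos: [620.0, -237.3, 114.4]
ee_rot: [0.003, 0.704, 0.71, -0.002]
force: [1.4, -17.4, -5.0]
grip_width: -0.005
grip_force: 8.7
```

drive_tool(commands="0 -0.15 0 0 0 0 0;0 -0.15 0.1 0 0 0 0;0 0 0.4 0 0 0 0;0 0 0.4 0 0 0 0;0 0 0.3 0 0 0 40;-0.24 0.26 0 0 0 0 40;-0.24 0.26 0 0 0 0 40;-0.24 0.26 0 0 0 0 40;-0.24 0.26 0 0 0 0 40;-0.24 0.26 0 0 0 0 40;0 0 0 0 0 0 40;0 0 0 0 0 0 40")

```text
time_s: 6.45
eef_pos: [499.5, -132.8, 235.0]
ee_rot: [0.0, 0.703, 0.711, 0.0]
force: [0.6, -0.1, 0.8]
grip_width: 0.403
grip_force: 0.0
```

Run:
```python
from h import *
s=sense();p=capture('wrist');cv2.imwrite('pics/w3.png',p['pixels'])
print(s['eef_pos'],s['ee_rot'],s['force'],s['grip_width'])
for n,P in dict(handle=(499.5,-130.5,144),a=(499.5,-90,144),b=(499,-170,144),headin=(620,-223.3,110),knob=(460,-171,114.5)).items(): print(n,proj(p,P,s).round())
```

```text
[ 499.54955067 -132.76188743  234.96380614] [1.65900428e-04 7.02922202e-01 7.11266673e-01 2.65290461e-04] [ 0.59573773 -0.13372277  0.83585851] 0.40286376527039275
handle [252. 200.]
a [253. 144.]
b [251. 249.]
headin [381. 284.]
knob [206. 233.]
```

View pics/w3.png

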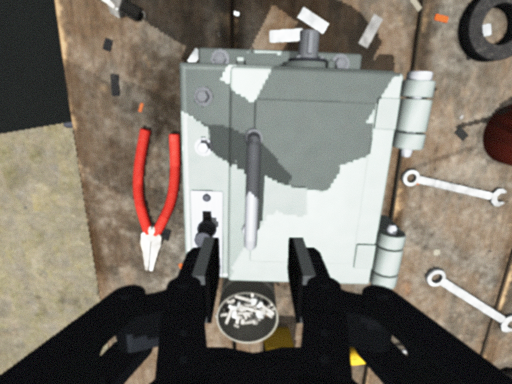

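The bar is at column 252 (rows 135–247), midway between the fingers, as predicted. The pin's head is flush at the fork. I go down and grip.

drive_tool(commands="0 0.02 -0.35 0 0 0 40;0 0 -0.35 0 0 0 40;0 0 -0.22 0 0 0 40;0 0 0 0 0 0 40;0 0 0 0 0 0 20;0 0 0 0 0 0 0;0 0 0 0 0 0 0;0 0 0 0 0 0 0;0 0 0 0 0 0 0", force=30)

```text
time_s: 7.25
eef_pos: [498.2, -132.4, 143.4]
ee_rot: [-0.002, 0.703, 0.711, -0.002]
force: [-15.2, -3.8, 1.9]
grip_width: 0.102
grip_force: 29.3
```

drive_tool(commands="-0.02 -0.01 0 0 0 0 0;-0.015 0 0 0 0 0 0;0 0 0 0 0 0 0")

```text
time_s: 7.5
eef_pos: [498.1, -132.6, 144.0]
ee_rot: [0.002, 0.704, 0.71, 0.002]
force: [5.3, 4.9, -4.9]
grip_width: 0.103
grip_force: 29.2
```

drive_tool(commands="0.01 0 0.01 0 0 0 0;0 0 0.01 0 0 0 0;0 0 0.01 0 0 0 0;0 0 0 0 0 0 0")

```text
time_s: 7.83
eef_pos: [498.5, -132.5, 145.6]
ee_rot: [0.001, 0.704, 0.711, 0.001]
force: [7.9, 2.2, -12.1]
grip_width: 0.103
grip_force: 29.1
```

drive_tool(commands="0 0 0.01 0 0 0 0;0 0 0.01 0 0 0 0;0 0 0 0 0 0 0;0 0 0 0 0 0 0")

```text
time_s: 8.17
eef_pos: [498.7, -132.5, 146.5]
ee_rot: [0.001, 0.704, 0.711, 0.001]
force: [13.5, 1.5, -21.3]
grip_width: 0.104
grip_force: 28.9
```

The cover is caught: it moved about 2 mm and the pull rose to 21 N. I ease off, release and go to the left of the knob.

drive_tool(commands="-0.02 0 -0.03 0 0 0 0;-0.01 0 -0.02 0 0 0 0;0 0 0 0 0 0 40;0 0 0 0 0 0 40;0 0 0 0 0 0 40;0 0 0.3 0 0 0 40;0 0 0.3 0 0 0 20;-0.2 -0.04 0.1 0 0 0 0;-0.2 -0.04 0 0 0 0 0;0 0 0 0 0 0 0;0 0 0 0 0 0 0")

```text
time_s: 9.08
eef_pos: [454.3, -141.0, 213.1]
ee_rot: [0.001, 0.704, 0.71, 0.0]
force: [0.3, 0.1, -0.4]
grip_width: -0.0
grip_force: 0.0
```

Run:
```python
from h import *
s=sense();p=capture('wrist');cv2.imwrite('pics/w4.png',p['pixels'])
print(s['eef_pos'],s['ee_rot'],s['force'],s['grip_width'])
for n,P in dict(knob=(460,-171,126)).items(): print(n,proj(p,P,s).round())
print([ (b['position'],b['confidence']) for b in boxes_of(p,'catch_knob')])
```

```text
[ 454.33470325 -141.00753596  213.1357801 ] [7.58218822e-04 7.03700211e-01 7.10496612e-01 5.06063538e-05] [ 0.31972442  0.13908716 -0.40594693] -0.00024314049083169273
knob [259. 242.]
[([255.9, 230.6], 0.58)]
```

View pics/w4.png

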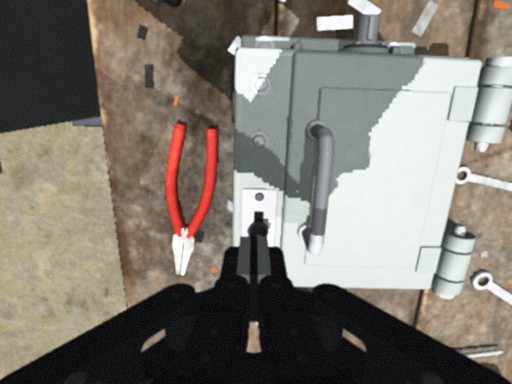

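The knob top shows at about (258,236), just beyond the shut fingertips and aligned in x. I descend beside it.

drive_tool(commands="0.03 0.03 -0.3 0 0 0 0;0 0 -0.3 0 0 0 0;0 0 -0.25 0 0 0 0;0 0 0 0 0 0 0;0 0 0 0 0 0 0")

```text
time_s: 9.6
eef_pos: [457.7, -137.4, 127.0]
ee_rot: [-0.001, 0.703, 0.711, -0.0]
force: [0.0, 0.8, 0.0]
grip_width: 0.001
grip_force: 0.0
```

drive_tool(commands="0 -0.04 0 0 0 0 0;0 -0.04 0 0 0 0 0;0 -0.04 0 0 0 0 0;0 -0.04 0 0 0 0 0;0 -0.04 0 0 0 0 0;0 -0.04 0 0 0 0 0;0 -0.04 0 0 0 0 0;0 0 0 0 0 0 0")

```text
time_s: 10.27
eef_pos: [457.5, -166.3, 127.4]
ee_rot: [0.0, 0.704, 0.711, -0.0]
force: [0.2, 0.1, 0.5]
grip_width: -0.0
grip_force: 0.0
```

drive_tool(commands="0 -0.03 0 0 0 0 0;0 -0.03 0 0 0 0 0;0 -0.02 0 0 0 0 0;0 -0.02 0 0 0 0 0")

```text
time_s: 10.6
eef_pos: [457.4, -175.7, 127.2]
ee_rot: [-0.0, 0.703, 0.711, -0.0]
force: [0.1, 3.4, 0.7]
grip_width: -0.001
grip_force: 1.3
```

drive_tool(commands="0 -0.02 0 0 0 0 0;0 -0.02 0 0 0 0 0;0 -0.02 0 0 0 0 0;0 0 0 0 0 0 0")

```text
time_s: 10.93
eef_pos: [457.3, -176.8, 127.2]
ee_rot: [-0.004, 0.703, 0.711, 0.003]
force: [1.0, 31.8, 12.9]
grip_width: -0.002
grip_force: 16.1
```

Hard stop: the catch is fully back. Back to the handle.

drive_tool(commands="0 0.12 0 0 0 0 0;0 0 0.4 0 0 0 0;0 0 0.4 0 0 0 0;0.2 0.2 0 0 0 0 40;0.2 0.19 0 0 0 0 40;0 0 0 0 0 0 40;0 0 0 0 0 0 40")

```text
time_s: 11.52
eef_pos: [497.9, -130.2, 207.1]
ee_rot: [0.0, 0.703, 0.712, -0.0]
force: [-0.3, -0.5, 0.1]
grip_width: 0.398
grip_force: 0.0
```

drive_tool(commands="0 0 -0.32 0 0 0 40;0 0 -0.32 0 0 0 40;0 0 0 0 0 0 40;0 0 0 0 0 0 15;0 0 0 0 0 0 0;0 0 0 0 0 0 0;0 0 0 0 0 0 0;0 0 0 0 0 0 0", force=35)

```text
time_s: 12.18
eef_pos: [498.1, -131.4, 144.9]
ee_rot: [0.002, 0.703, 0.711, 0.0]
force: [-1.2, -3.2, 6.9]
grip_width: 0.097
grip_force: 34.8
```

drive_tool(commands="0.02 0 0.06 0 0.06 0 0;0.02 0 0.06 0 0.06 0 0;0 0 0 0 0 0 0")

```text
time_s: 12.43
eef_pos: [502.0, -131.4, 156.4]
ee_rot: [-0.033, 0.702, 0.71, -0.034]
force: [-4.1, -6.8, -1.0]
grip_width: 0.102
grip_force: 35.1
```

Free. I continue along the arc.

drive_tool(commands="0.025 0 0.06 0 0.06 0 0;0.027 0 0.057 0 0.06 0 0;0.03 0 0.055 0 0.06 0 0;0.033 0 0.055 0 0.06 0 0;0.036 0 0.052 0 0.06 0 0;0.038 0 0.052 0 0.06 0 0;0 0 0 0 0 0 0")

```text
time_s: 13.02
eef_pos: [520.6, -131.8, 189.0]
ee_rot: [-0.133, 0.691, 0.698, -0.134]
force: [-7.2, -8.3, 2.7]
grip_width: 0.1
grip_force: 35.4
```

drive_tool(commands="0.042 0 0.048 0 0.06 0 0;0.043 0 0.048 0 0.06 0 0;0.046 0 0.044 0 0.06 0 0;0.047 0 0.043 0 0.06 0 0;0.05 0 0.039 0 0.06 0 0;0.051 0 0.038 0 0.06 0 0;0 0 0 0 0 0 0")

```text
time_s: 13.6
eef_pos: [548.2, -132.4, 215.0]
ee_rot: [-0.231, 0.666, 0.671, -0.23]
force: [-8.7, -11.3, 8.1]
grip_width: 0.1
grip_force: 35.4
```

drive_tool(commands="0.054 -0.01 0.034 0 0.05 0 0;0.055 -0.01 0.033 0 0.05 0 0;0.057 0 0.028 0 0.05 0 0;0.058 0 0.027 0 0.05 0 0;0.029 0 0.012 0 0.02 0 0;0 0 0 0 0 0 0;0 0 0 0 0 0 0;0 0 0 0 0 0 0;0 0 0 0 0 0 0")

```text
time_s: 14.35
eef_pos: [573.2, -133.1, 228.7]
ee_rot: [-0.287, 0.644, 0.65, -0.285]
force: [-4.8, -3.6, 3.8]
grip_width: 0.1
grip_force: 35.5
```

Run:
```python
from h import *
s=sense();p=capture('side');cv2.imwrite('pics/s3.png',cv2.resize(p['pixels'][60:310,120:420],None,fx=2.4,fy=2.4,interpolation=cv2.INTER_CUBIC))
print(s['time_s'],s['eef_pos'],s['ee_rot'],s['force'],s['grip_width'],s['grip_force'],abs(s['dq']).max())
x,z=s['eef_pos'][[0,2]]-[621,110];print('cover angle est',np.arctan2(z,-x)-np.arctan2(34,123),np.hypot(x,z))
```

```text
14.35 [ 573.21421483 -133.08403921  228.74950581] [-0.2873115   0.64359109  0.64981652 -0.28457177] [-4.83239491 -3.63667505  3.82101453] 0.09971708991792064 35.47359824180603 0.0011751643587139273
cover angle est 0.9185271044188381 128.00361867504233
```

View pics/s3.png

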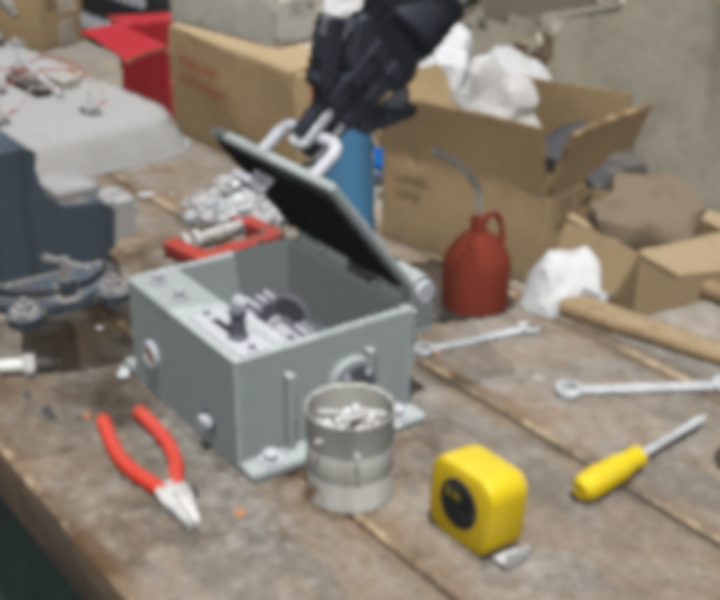

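The picture shows the cover held at about 0.9 rad, the pin seated, and the other objects untouched. I check the knob's position in the side view at about (218,193).

Run:
```python
from h import *
p=capture('side');print('net',[(b['position'],b['confidence']) for b in boxes_of(p,'catch_knob')])
for y in (-171,-178,-185,-194,-196): print(y,proj(p,(460,y,114.5)).round(1))
t=capture('top');print('net top',[(b['position'],b['confidence']) for b in boxes_of(t,'catch_knob')], proj(t,(460,-171,120)),proj(t,(460,-194,120)))
cv2.imwrite('pics/t2.png',cv2.resize(t['pixels'][190:260,190:290],None,fx=5,fy=5,interpolation=cv2.INTER_CUBIC))
```

```text
net [([220.2, 194.2], 0.44)]
-171 [212.7 189. ]
-178 [214.6 190.3]
-185 [216.5 191.6]
-194 [219.  193.4]
-196 [219.6 193.8]
net top [([242.1, 201.9], 0.96)] [233.61413915 217.93582949] [247.07726044 218.04744912]
```

View pics/t2.png

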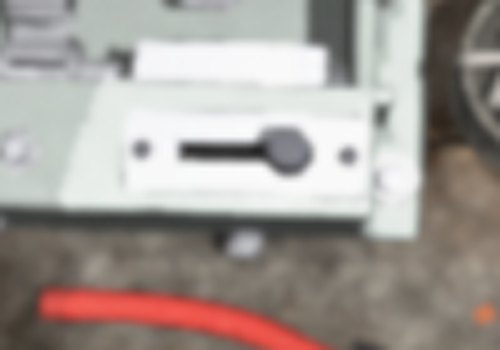

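The top crop shows the knob at the right end of its slot (crop (288,150)), so the catch is fully back. The cover is held still, so I hand in.

```bash
python3 -c "from rig import *;print(finish_job())"
```

```text
the job is handed in; nothing more can be done
None
```

I pushed the hinge pin home, tugged the cover and found it caught, slid the catch fully back, and handed in with the cover held open at about 0.92 rad (53 degrees); the tin, pliers and tape measure were never touched, and no verdict came back.

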